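# Put the cooled tartlets out on their display plates

### The arm

A 6-joint arm with a two-finger parallel gripper is mounted at the origin on the work surface. World frame = base frame: x ahead of the robot, y to its left, z up, the work surface at z = 0. Lengths are in m, angles in rad, forces in N, time in s.
With the tool pointing down it reaches from about 0.375 to 0.9 m from the base axis. Payload 3.1 kg.
Tool frame: the origin (TCP) lies on the centre line of the jaws, within the pads' length; the fingertips stand 25 mm ahead of it and the grasp point (between the pads) lies 6 mm ahead of it (manip.tip_extent is the distance from the TCP to the fingertips, in m); z points along the fingers, y is the line along which they close (so a half turn about z gives the same grasp; the last joint's range is limited). The gripper opens to 85 mm and grips with 20 to 120 N. Pads are 22 mm wide; open, the fingers measure 114 mm over their backs; the gripper's body (76 mm by 85 mm) begins 54 mm behind the grasp point. The pads swing forward as they close: fully open they stand 13 mm farther back than shut.
Start: joints at [-1.452, 0.527, 1.433, -0, 1.181, -0.178], TCP at [0.183, -0.598, 0.256] pointing down, gripper open.
Joint ranges: [-3.08, 3.08], [-0.75, 2.2], [0.22, 2.44], [-1.43, 4.57], [0, 2.65], [-2.85, 2.85]. Speed limits (rad/s): [2.79, 2.79, 3.14, 3.14, 3.14, 3.14].

### API

Orientations are given as a unit quaternion [x, y, z, w].
In Python, from station import readout, imaging, order, manip gives the robot as it stands.
- The arm moves only by the tool move_arm, never from a script. Its argument "rows" is a list of rows, each a list of 7 numbers: the turn, a rotation vector about the tool's x, y, z in degrees, then the shift along the tool's x, y, z in mm, then the closure, from 0 (fully open) to 1 (shut). A call has 1 to 12 rows; each row is the pose to reach, as a shift and turn from the pose commanded when the call began, along the tool's axes at that moment; what a row does not reach only later rows make up. A row lasts 1/12 s, in which the tool goes at most 41.7 mm and 7.16 degrees, less where a joint would pass 70% of its speed; a pose out of reach is approached as far as the arm can. A call with a gripper value outside its range is refused whole. The fingers move at their own pace and stop on an object; "squeeze" is the grip in N (left out, the last holds). Time passes only in rows, so rows that repeat a pose let the fingers close. It gives the time, the measured TCP pose, the force, the opening and the grip force at its end, in the units of the state.
- readout.sense(): the state, without advancing time (a new reading comes with each control period).
- imaging.snapshot(name): name is "scene" or "top" or "wrist"; returns a dict with "img" (420x560x3 uint8, red, green, blue), "z_map" (420x560 float32, m along the optical axis (not along the pixel's ray), 0 where there is no reading), "fovy" (degrees; the focal length in pixels is half the picture's height over the tangent of half this angle, whatever the lens; pixels are square), "cx", "cy" (the principal point, pixels), "rvec" (rotation vector, rad) and "tvec" (3), from world to camera coordinates, as OpenCV has them. Camera axes: x right, y down, z forward; pixel columns grow to the right and rows downward; lengths in m; the calibration is good to about 2 mm. A picture is of the moment at which its call begins.
- order.sign_off(): hands the job in; it is judged then, once.
The state is a dict: "t": time; "q": joint angles; "qd": joint speeds; "tau": joint torques, N m; "tcp_pos": TCP position; "tool_rot": TCP orientation; "force": force on the tool from outside, world axes, zero at the start; "ft_torque": the same for the moment, N m; "finger_gap": opening from 0.0 (shut) to 1.0 (fully open); "gripper_force": force on a finger pad.
Only numpy, scipy, OpenCV 4.12 (cv2) and the standard library are available. Lean on these libraries where they do the work, as an engineer would, in place of code of your own. Each camera call takes 0.05 s, during which the arm holds its last target. There are 200 camera calls.

### The job

Bring the four tartlets from the wire cooling rack to the display plates, each to the plate that already shows a tartlet of its shape (both round ones go to the same plate), and stand them in a straight row along the plate's middle line, flat on the plate, clear of the rim and not touching one another. The square one must sit square with its plate, and the boat must lie across its plate, parallel to the boat already there. Set them down gently without dropping or tipping any, and do not shift the tartlets that are already on the plates.

Things in the scene. Friction and masses are not known exactly. Their poses are not given: they have to be found in the camera images.
- round_a: Round tartlet: pastry shell 60 mm across, one meringue swirl to 55 mm high, firm baked meringue. Shell straight-sided, 24 mm high (grip there), 60 g. Origin: centre of the underside, z up. Starts on the wire rack (top 22 mm above the worktop, robot's right), any yaw. Same as round_b.
- round_b: Round tartlet: pastry shell 60 mm across, one meringue swirl to 55 mm high, firm baked meringue. Shell straight-sided, 24 mm high (grip there), 60 g. Origin: centre of the underside, z up. Starts on the wire rack (top 22 mm above the worktop, robot's right), any yaw. Same as round_a.
- square: Square tartlet: pastry shell 54 x 54 mm, nine meringue kisses to 38 mm high, firm baked meringue. Shell straight-sided, 24 mm high (grip there), 60 g. Origin: centre of the underside, z up. x, y square to its sides. Starts on the wire rack (top 22 mm above the worktop, robot's right), any yaw.
- boat: Boat-shaped tartlet: pastry shell 84 x 38 mm, ends pointed, sides parallel over the middle 36 mm, four kisses to 42 mm high, firm baked meringue. Shell straight-sided, 24 mm high (grip there), 60 g. Origin: centre of the underside, z up. x along its length. Starts on the wire rack (top 22 mm above the worktop, robot's right), any yaw.
- plate_round: Fixed grey plate, robot's left, 260 x 130 mm; its flat is 240 x 110 mm, 6 mm above the worktop, rim 13 mm high. Origin: centre of its underside on the worktop; x along its length (about world +x), y across, z up. Three plates alike; they swap places. This is the one on which a round tartlet already stands.
- plate_square: Fixed grey plate, robot's left, 260 x 130 mm; its flat is 240 x 110 mm, 6 mm above the worktop, rim 13 mm high. Origin: centre of its underside on the worktop; x along its length (about world +x), y across, z up. Three plates alike; they swap places. This is the one on which a square tartlet already stands.
- plate_boat: Fixed grey plate, robot's left, 260 x 130 mm; its flat is 240 x 110 mm, 6 mm above the worktop, rim 13 mm high. Origin: centre of its underside on the worktop; x along its length (about world +x), y across, z up. Three plates alike; they swap places. This is the one on which a boat-shaped one already stands.
- round_shown: Round tartlet: pastry shell 60 mm across, one meringue swirl to 55 mm high, firm baked meringue. Shell straight-sided, 24 mm high (grip there), 60 g. Origin: centre of the underside, z up. Already stands on its plate's middle line, 74 mm from the middle towards the plate's -x end; leave it.
- square_shown: Square tartlet: pastry shell 54 x 54 mm, nine meringue kisses to 38 mm high, firm baked meringue. Shell straight-sided, 24 mm high (grip there), 60 g. Origin: centre of the underside, z up. x, y square to its sides. Already stands on its plate's middle line, 74 mm from the middle towards the plate's +x end; leave it.
- boat_shown: Boat-shaped tartlet: pastry shell 84 x 38 mm, ends pointed, sides parallel over the middle 36 mm, four kisses to 42 mm high, firm baked meringue. Shell straight-sided, 24 mm high (grip there), 60 g. Origin: centre of the underside, z up. x along its length. Lies across. Already stands on its plate's middle line, 74 mm from the middle towards the plate's -x end; leave it.
Things that resemble listed ones, but are neither listed nor needed, are in the scene too. What is shaped like the round_shown but blue, pink or turquoise is not meant.

How it is judged:
By the outcome, as a careful person would: the job done as asked, in the order asked, and still so for the second after the job is handed in, with the robot touching nothing.
It also fails if it takes over 115 s, if anything falls off the work surface, if the arm or the gripper's body presses on something with over 40 N, if the wrist force passes 120 N, or if a joint passes its speed limit or range.

## Working session

There is one attempt and no reset: what is moved stays moved. The work goes in short steps, Python scripts to look and compute and a tool call to move; the robot and the scene stay as the last step left them, time stands still between calls to the robot, and variables do not carry over. Pictures are saved under pics/ and viewed, at most 14 in all, crops included, and the job is handed in when it is done.

Besides the shell and the picture viewer there is one more tool, called after "Call:" by a JSON object that holds its "op" and its "data". move_arm: Moves the arm, as the interface text tells. Its arguments: {"type":"object","properties":{"rows":{"type":"array"},"squeeze":{"type":"number"}},"required":["rows"]}

```bash
ls; mkdir -p pics; python3 - <<'E'
from station import readout, imaging, order, manip
import cv2, numpy as np
s=readout.sense(); print({k:np.round(v,3).tolist() for k,v in s.items()}, manip.tip_extent)
for n in ("top","scene"):
    d=imaging.snapshot(n); np.savez(f"{n}0.npz",**d); cv2.imwrite(f"pics/{n}0.png",d["img"][:,:,::-1])
    R=cv2.Rodrigues(np.array(d["rvec"]))[0]; print(n,d["fovy"],d["cx"],d["cy"],-R.T@np.array(d["tvec"]),R.round(3).tolist())
E
```

```text
pics
{'t': 0.0, 'q': [-1.453, 0.528, 1.434, -0.0, 1.181, -0.179], 'qd': [-0.001, -0.0, 0.001, -0.002, -0.0, -0.0], 'tau': [0.002, -44.235, -17.802, 0.0, 0.008, 0.0], 'tcp_pos': [0.183, -0.597, 0.255], 'tool_rot': [0.989, 0.148, 0.0, -0.001], 'force': [0.092, 0.282, 0.138], 'ft_torque': [-0.013, 0.016, -0.029], 'gripper_force': 0.0, 'finger_gap': 1.002} 0.025
top 47.83640114720054 276.4226990259761 205.18153824916257 [0.22795192 0.07060409 1.23806568] [[0.027, -1.0, -0.002], [-0.985, -0.026, -0.171], [0.171, 0.007, -0.985]]
scene 48.64973825393266 279.21229737008866 205.45245098047994 [1.12402686 0.72906153 0.79552458] [[-0.695, 0.718, 0.016], [0.445, 0.448, -0.775], [-0.564, -0.532, -0.632]]
```

View pics/top0.png

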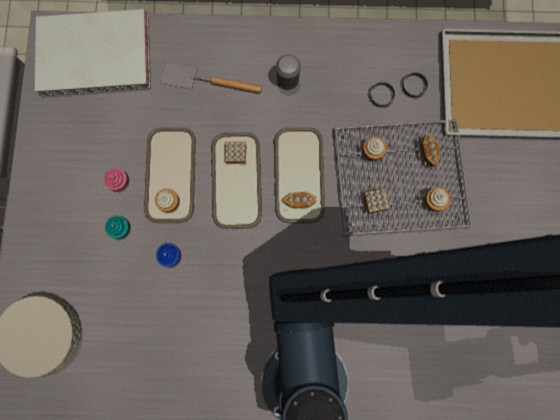

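View pics/scene0.png

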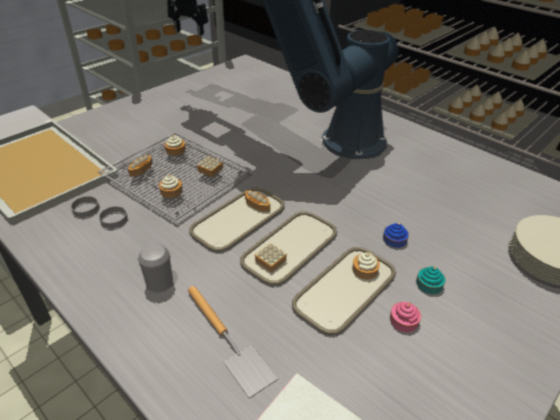

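The top view shows the rack tartlets as follows: round (374,148), round (438,198), square (376,201) and boat (431,150). On the plates are round (166,200), square (235,152) and boat (299,200). The decoys are pink (116,180), turquoise (117,227) and blue (168,255). I'm taking the four orange-brown shells on the rack.

```bash
cat > h.py <<'E'
import numpy as np, cv2
from station import readout, imaging
from scipy.spatial.transform import Rotation as Rn
def snap(name,save=None):
    d=dict(imaging.snapshot(name))
    if save: cv2.imwrite(f"pics/{save}.png",d["img"][:,:,::-1]); np.savez(f"{save}.npz",**d)
    return d
def cam(d):
    f=d["img"].shape[0]/2/np.tan(np.radians(float(d["fovy"]))/2); R=cv2.Rodrigues(np.array(d["rvec"],float))[0]
    return f,R,-R.T@np.array(d["tvec"],float)
def rays(d,uv):
    f,R,c=cam(d); uv=np.asarray(uv,float).reshape(-1,2)
    return np.c_[(uv[:,0]-d["cx"])/f,(uv[:,1]-d["cy"])/f,np.ones(len(uv))]@R, c
def onplane(d,uv,z):
    r,c=rays(d,uv); return c+r*((z-c[2])/r[:,2])[:,None]
def cloud(d):
    v,u=np.mgrid[:d["img"].shape[0],:d["img"].shape[1]]
    r,c=rays(d,np.c_[u.ravel(),v.ravel()]); return (c+r*d["z_map"].reshape(-1,1)).reshape(*u.shape,3)
def blobs(d,zlo,zhi,amin):
    P=cloud(d); m=((P[...,2]>zlo)&(P[...,2]<zhi)&(d["z_map"]>0)).astype(np.uint8)
    n,l,st,ce=cv2.connectedComponentsWithStats(m); 
    return P,[(i,ce[i],l==i) for i in range(1,n) if st[i,4]>amin]
E
python3 - <<'E'
from h import *
d=dict(np.load("top0.npz")); hsv=cv2.cvtColor(d["img"],cv2.COLOR_RGB2HSV)
P=cloud(d)
for n,b in {"rackA":(374,148),"boat":(431,150),"sq":(376,201),"rackB":(438,198),"rs":(166,200),"ss":(235,152),"bs":(299,200)}.items():
    u,v=b; w=P[v-22:v+22,u-22:u+22].reshape(-1,3); zb=.022 if u>330 else .006
    k=w[(w[:,2]>zb+.016)&(w[:,2]<zb+.07)]; x=k[:,:2].astype(np.float32)
    print(n,len(k),k.max(0).round(3),((k.max(0)+k.min(0))/2).round(4),cv2.minAreaRect(x), onplane(d,[b],zb+.03).round(4))
# plates: light interior
for n,(u,v) in {"pr":(170,165),"ps":(236,195),"pb":(300,165)}.items():
    print(n,d["img"][v,u],hsv[v,u],P[v,u].round(4))
    g=cv2.inRange(hsv,(0,0,int(hsv[v,u,2])-25),(179,80,255)); num,l=cv2.connectedComponents(g)
    q=np.argwhere(l==l[v,u])[:,::-1]; W=onplane(d,q,.008)[:,:2].astype(np.float32); print(len(q),cv2.minAreaRect(W))
E
```

```text
rackA 424 [ 0.624 -0.144  0.081] [ 0.594  -0.1736  0.0595] ((0.594490647315979, -0.17442403733730316), (0.057342711836099625, 0.05974646285176277), 46.65629959106445) [[ 0.5912 -0.1706  0.052 ]]
boat 394 [ 0.635 -0.298  0.069] [ 0.594  -0.3198  0.0533] ((0.5941726565361023, -0.3206395208835602), (0.08405604213476181, 0.040336981415748596), 9.25727367401123) [[ 0.5897 -0.3183  0.052 ]]
sq 447 [ 0.485 -0.146  0.063] [ 0.4545 -0.1778  0.0507] ((0.45505020022392273, -0.17718400061130524), (0.054802656173706055, 0.0547272190451622), 12.80249309539795) [[ 0.4514 -0.1745  0.052 ]]
rackB 446 [ 0.491 -0.304  0.081] [ 0.4621 -0.3336  0.0595] ((0.46202024817466736, -0.3336256146430969), (0.058143287897109985, 0.05906843766570091), 1.0560920238494873) [[ 0.4634 -0.3324  0.052 ]]
rs 429 [0.474 0.395 0.062] [0.4441 0.3651 0.0424] ((0.4440978765487671, 0.3650052845478058), (0.059376440942287445, 0.059468965977430344), 3.482405424118042) [[0.4428 0.3641 0.036 ]]
ss 430 [0.606 0.22  0.048] [0.5783 0.1921 0.0358] ((0.5785717368125916, 0.19219373166561127), (0.05511743202805519, 0.053874578326940536), 2.1369597911834717) [[0.5757 0.1913 0.036 ]]
bs 388 [0.475 0.06  0.049] [0.4551 0.0179 0.0353] ((0.4547017812728882, 0.018177784979343414), (0.03834246098995209, 0.08334960788488388), 6.1273980140686035) [[0.4519 0.0208 0.036 ]]
pr [173 166 142] [ 23  46 173] [0.5432 0.3665 0.0083]
2913 ((0.5177040100097656, 0.36575356125831604), (0.2357373833656311, 0.10757644474506378), 1.7323899269104004)
ps [178 171 152] [ 22  37 178] [0.4664 0.1867 0.0068]
2926 ((0.5079064965248108, 0.18840672075748444), (0.23703071475028992, 0.10789359360933304), 3.5922696590423584)
pb [177 172 153] [ 24  35 177] [0.5537 0.0185 0.0029]
2825 ((0.5267413854598999, 0.020221244543790817), (0.23540398478507996, 0.10808941721916199), 1.5128079652786255)
```

```bash
cat >> h.py <<'E'
def go(x,y,z,yaw):
    "turn (deg) and shift (mm) in tool axes from the present pose to tool down, tool x at yaw (deg)"
    s=readout.sense(); R0=Rn.from_quat(s["tool_rot"]); p=np.array(s["tcp_pos"])
    T=Rn.from_euler("z",yaw,degrees=True)*Rn.from_euler("x",180,degrees=True)
    print("at",p.round(4),"yaw",np.degrees(np.arctan2(*R0.as_matrix()[1::-1,0])).round(1),"t",round(s["t"],2),"gap",round(s["finger_gap"],3),"F",np.round(s["force"],1),"->",(R0.inv()*T).as_rotvec(degrees=True).round(2).tolist(),(R0.inv().apply(np.array([x,y,z])-p)*1000).round(1).tolist())
E
python3 -c "
from h import *
go(.54,-.25,.30,5)"
```

```text
at [ 0.1828 -0.597   0.2554] yaw 17.0 t 0.1 gap 0.998 F [ 0.3 -0.4  0.3] -> [-0.11, -0.01, 12.01] [443.2, -227.5, -44.0]
```

Call:
{"op": "move_arm", "data": {"rows": [[0,0,1,18,-9,-2,0],[0,0,2,55,-28,-5,0],[0,0,3,92,-47,-9,0],[0,0,5,129,-66,-13,0],[0,0,6,166,-85,-17,0],[0,0,7,203,-104,-21,0],[0,0,8,240,-123,-25,0],[0,0,9,277,-142,-29,0],[0,0,10,314,-161,-33,0],[0,0,11,351,-180,-37,0],[0,0,12,388,-199,-41,0],[0,0,12,415,-213,-44,0]]}}

```text
t: 1.1
tcp_pos: [0.5191, -0.2698, 0.3004]
tool_rot: [0.999, 0.044, 0.0, -0.0]
force: [-0.5, -0.1, -0.1]
finger_gap: 1.003
gripper_force: 0.0
```

```bash
python3 -c "
from h import *
d=snap('wrist','w1'); f,R,c=cam(d); print(c,R.round(2).tolist(),d['fovy']); go(.54,-.25,.30,5)"
```

```text
[ 0.59814021 -0.26263822  0.41814765] [[0.09, -1.0, -0.0], [-0.95, -0.08, 0.31], [-0.31, -0.03, -0.95]] 65.21217028217202
at [ 0.5226 -0.2663  0.301 ] yaw 5.3 t 1.15 gap 1.002 F [2.8 1.9 1.7] -> [-0.15, -0.29, 0.29] [18.8, -14.7, 1.1]
```

View pics/w1.png

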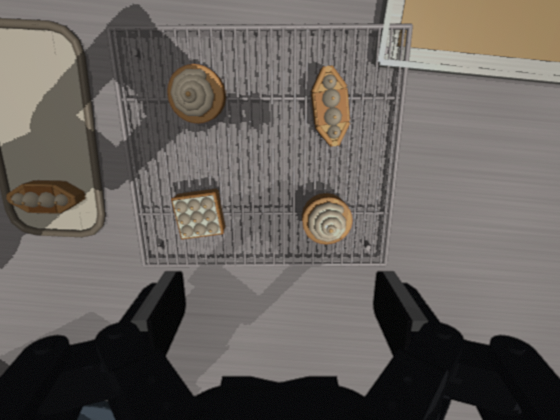

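The wrist view confirms the four rack targets: rounds at (196,94) and (327,220), square (198,215), boat (331,106). All have brown shells with white meringue. Next I'll measure them finely from here.

```bash
cat >> h.py <<'E'
def tart(d,zb,lo=.015,hi=.024,amin=150):
    "tartlets: shell-top band pixels above zb, as min-area rects in world xy"
    P=cloud(d); m=((P[...,2]>zb+lo)&(P[...,2]<zb+.06)&(d["z_map"]>0)).astype(np.uint8)
    n,l,st,ce=cv2.connectedComponentsWithStats(m)
    for i in range(1,n):
        if st[i,4]<amin: continue
        k=P[l==i][:,:2]; (c,wh,a)=cv2.minAreaRect(k.astype(np.float32))
        if max(wh)>.1 or min(wh)<.03: continue
        print("px",ce[i].round(),"mid",((k.max(0)+k.min(0))/2).round(4),"rect",np.round(c,4),np.round(wh,4),round(a,1))
E
python3 -c "
from h import *
d=snap('wrist','w2'); tart(d,.022)
P=cloud(d); print(P[330,250:300:20] , P[20:280:40,500])"
```

```text
px [200.  98.] mid [ 0.5971 -0.1728] rect [ 0.597  -0.1728] [0.0596 0.06  ] 4.5
px [334. 110.] mid [ 0.5975 -0.3193] rect [ 0.5972 -0.3198] [0.0841 0.0382] 13.6
px [201. 218.] mid [ 0.458  -0.1767] rect [ 0.458  -0.1766] [0.0547 0.0545] 12.8
px [330. 224.] mid [ 0.466  -0.3332] rect [ 0.466  -0.3328] [0.06   0.0592] 9.9
[[ 2.68422214e-01 -2.44865052e-01 -8.17627736e-05]
 [ 2.71950799e-01 -2.75190921e-01  7.41142060e-04]
 [ 2.73675016e-01 -3.05642908e-01 -7.34409685e-04]] [[ 7.10600010e-01 -4.94330116e-01  7.70625659e-03]
 [ 6.70795522e-01 -5.06225406e-01  8.13519727e-03]
 [ 6.28810420e-01 -5.24254829e-01  1.90825533e-04]
 [ 5.82315157e-01 -5.38058512e-01  8.31389155e-04]
 [ 5.32261327e-01 -5.53559593e-01  5.39368668e-04]
 [ 4.78477525e-01 -5.69484994e-01  1.34487273e-03]
 [ 4.19330263e-01 -5.88731054e-01 -4.22804595e-04]]
```

```bash
python3 -c "
from h import *
go(.597,-.173,.12,2)"
```

```text
at [ 0.5204 -0.2688  0.3005] yaw 5.4 t 1.2 gap 0.999 F [-0.8 -0.4  0.6] -> [-0.04, -0.11, 3.36] [84.9, -88.1, 180.8]
```

Call:
{"op": "move_arm", "data": {"rows": [[0,0,0,6,-6,12,0],[0,0,1,16,-17,34,0],[0,0,1,27,-28,58,0],[0,0,2,39,-40,82,0],[0,0,2,50,-52,107,0],[0,0,3,62,-64,131,0],[0,0,3,72,-75,154,0],[0,0,3.3,80,-83,170,0],[0,0,3.3,85,-88,180,0],[0,0,3.3,85,-88,181,0],[0,0,3.3,85,-88,181,0]]}}

```text
t: 2.12
tcp_pos: [0.5939, -0.1779, 0.1188]
tool_rot: [1.0, 0.015, -0.001, -0.0]
force: [0.1, 0.6, -0.4]
finger_gap: 1.003
gripper_force: 0.0
```

```bash
python3 -c "
from h import *
go(.597,-.173,.046,2);d=snap('wrist','w3');tart(d,.022)"
```

```text
at [ 0.5939 -0.1779  0.1188] yaw 1.7 t 2.12 gap 1.003 F [ 0.1  0.6 -0.4] -> [-0.02, 0.08, -0.27] [3.4, -4.8, 72.8]
px [500. 230.] mid [ 0.5971 -0.3191] rect [ 0.5971 -0.3192] [0.0848 0.0388] 13.4
px [271. 226.] mid [ 0.597  -0.1725] rect [ 0.597  -0.1724] [0.0604 0.0597] 2.4
```

View pics/w3.png

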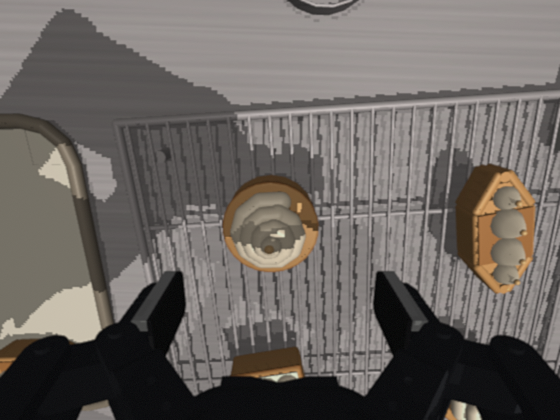

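The picture shows round_a at (271,226) between the open fingers, slightly left of the jaw midline at column 280. I'll correct that and descend.

Call:
{"op": "move_arm", "data": {"rows": [[0,0,0,2,-3,8,0],[0,0,0,3,-5,20,0],[0,0,0,3,-5,35,0],[0,0,0,3,-5,50,0],[0,0,0,3,-5,61,0],[0,0,0,3,-5,68,0],[0,0,0,3,-5,71,0],[0,0,0,3,-5,71,0],[0,0,0,3,-5,71,0]]}}

```text
t: 2.92
tcp_pos: [0.5975, -0.1726, 0.0486]
tool_rot: [1.0, 0.015, 0.0, 0.0]
force: [0.4, 0.3, 0.1]
finger_gap: 0.998
gripper_force: 0.0
```

```bash
python3 -c "
from h import *
go(.597,-.173,.046,2);d=snap('wrist','w4');P=cloud(d);
# lowest finger points: gripper pixels near the inner pad ends
for u in (165,175,385,395):
  c=P[255:330,u]; print(u,c[::12].round(3).tolist())"
```

```text
at [ 0.5975 -0.1726  0.0486] yaw 1.7 t 2.92 gap 0.998 F [0.4 0.3 0.1] -> [0.02, -0.03, -0.3] [-0.5, 0.4, 2.6]
165 [[0.593, -0.109, 0.0], [0.586, -0.109, 0.002], [0.606, -0.125, 0.047], [0.606, -0.129, 0.057], [0.604, -0.13, 0.062], [0.6, -0.13, 0.063], [0.595, -0.13, 0.064]]
175 [[0.593, -0.115, 0.0], [0.585, -0.114, -0.001], [0.606, -0.13, 0.048], [0.602, -0.13, 0.05], [0.597, -0.13, 0.05], [0.592, -0.13, 0.052], [0.588, -0.13, 0.054]]
385 [[0.597, -0.232, -0.0], [0.677, -0.17, 0.166], [0.609, -0.216, 0.047], [0.605, -0.215, 0.05], [0.601, -0.215, 0.053], [0.596, -0.215, 0.054], [0.592, -0.215, 0.056]]
395 [[0.597, -0.238, -0.0], [0.599, -0.231, 0.019], [0.609, -0.22, 0.048], [0.609, -0.216, 0.057], [0.607, -0.215, 0.062], [0.603, -0.215, 0.064], [0.599, -0.215, 0.065]]
```

View pics/w4.png

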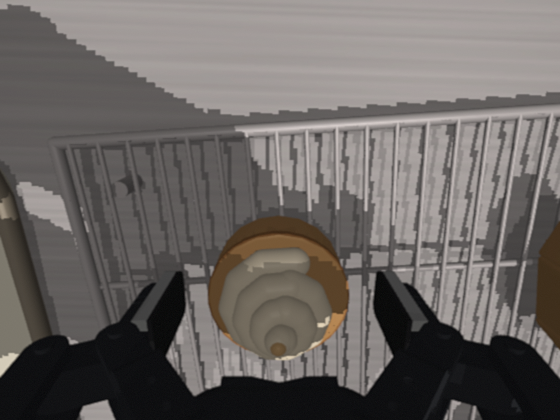

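The picture shows round_a at (279,290), centred between the pads. I'll lower 4 mm and close.

Call:
{"op": "move_arm", "data": {"rows": [[0,0,0,0,0,2,0],[0,0,0,0,0,4,0.1],[0,0,0,0,0,4,0.2],[0,0,0,0,0,4,0.3],[0,0,0,0,0,4,0.4],[0,0,0,0,0,4,0.5],[0,0,0,0,0,4,0.6],[0,0,0,0,0,4,0.6],[0,0,0,0,0,4,0.6]], "squeeze": 30}}

```text
t: 3.72
tcp_pos: [0.5974, -0.1725, 0.0447]
tool_rot: [1.0, 0.015, 0.0, 0.0]
force: [-0.0, -0.4, 4.7]
finger_gap: 0.694
gripper_force: 32.7
```

Call:
{"op": "move_arm", "data": {"rows": [[0,0,0,0,0,-3,0.6],[0,0,0,0,0,-12,0.6],[0,0,0,0,0,-30,0.6],[0,0,0,0,0,-55,0.6],[0,0,0,0,-3,-82,0.6],[0,0,0,-2,-15,-108,0.6],[0,0,0,-5,-35,-130,0.6],[0,0,0,-10,-65,-150,0.6],[0,0,0,-16,-100,-165,0.6],[0,0,0,-22,-138,-173,0.6],[0,0,0,-28,-176,-175,0.6],[0,0,0,-34,-214,-175,0.6]]}}

```text
t: 4.72
tcp_pos: [0.5567, 0.0419, 0.2209]
tool_rot: [1.0, 0.015, 0.001, 0.0]
force: [-0.1, 0.5, -0.4]
finger_gap: 0.689
gripper_force: 32.5
```

Call:
{"op": "move_arm", "data": {"rows": [[0,0,0,-6,-38,0,0.6],[0,0,0,-12,-76,0,0.6],[0,0,0,-18,-114,0,0.6],[0,0,0,-24,-152,0,0.6],[0,0,0,-30,-190,0,0.6],[0,0,0,-36,-228,0,0.6],[0,0,0,-42,-264,0,0.6],[0,0,0,-46,-294,0,0.6],[0,0,0,-49,-316,0,0.6],[0,0,0,-50,-327,0,0.6],[0,0,0,-50,-330,0,0.6],[0,0,0,-50,-330,0,0.6]]}}

```text
t: 5.72
tcp_pos: [0.4969, 0.3688, 0.2193]
tool_rot: [1.0, 0.015, -0.0, 0.0]
force: [-0.6, -0.9, -0.5]
finger_gap: 0.689
gripper_force: 32.5
```

```bash
python3 -c "
from h import *
go(.518,.366,.12,1.7);d=snap('wrist','w5');tart(d,.006); go(.518,.366,.12,1.7)"
```

```text
at [0.4969 0.3688 0.2193] yaw 1.8 t 5.72 gap 0.689 F [-0.6 -0.9 -0.5] -> [0.04, 0.0, 0.07] [21.0, 3.4, 99.3]
px [476.  99.] mid [0.5819 0.1939] rect [0.582  0.1942] [0.0541 0.0559] 2.1
px [137. 176.] mid [0.5013 0.507 ] rect [0.5012 0.5069] [0.0597 0.0604] 40.7
px [156. 286.] mid [0.3798 0.4964] rect [0.3833 0.4996] [0.0384 0.0614] 34.2
at [0.4971 0.3679 0.2192] yaw 1.7 t 5.77 gap 0.694 F [ 0.2 -1.5  0.1] -> [0.06, 0.02, 0.0] [20.8, 2.5, 99.2]
```

View pics/w5.png

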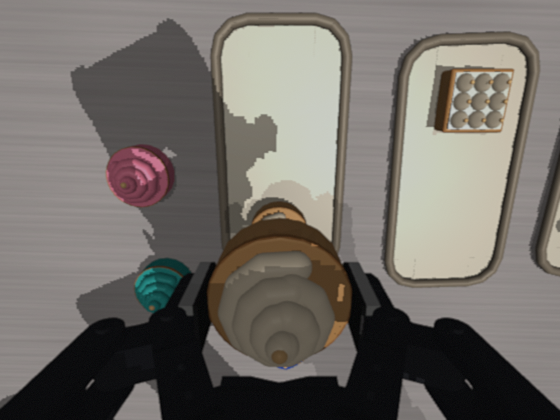

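The picture shows round_a held at (280,295), the round plate's rim spanning columns 215–350, and the square plate at (460,160) with its shown square at (477,100). I'll fit the rims for plate pose.

```bash
cat >> h.py <<'E'
def plate(d,cx,cy,yaw0=1.7):
    "fit rim (z about 13 mm): sides -> yaw and middle line, ends -> x"
    P=cloud(d).reshape(-1,3); P=P[(P[:,2]>.0095)&(P[:,2]<.0165)]
    a=np.radians(yaw0); R=np.array([[np.cos(a),np.sin(a)],[-np.sin(a),np.cos(a)]])
    q=(P[:,:2]-[cx,cy])@R.T; L={}
    for s in (1,-1):
        k=q[(abs(q[:,1]*s-60)<12)&(abs(q[:,0])<.095)] if False else q[(abs(q[:,1]*s-.060)<.012)&(abs(q[:,0])<.1)]
        if len(k)<40: print("side",s,"few",len(k)); continue
        for _ in range(3):
            p=np.polyfit(k[:,0],k[:,1],1); r=k[:,1]-np.polyval(p,k[:,0]); k=k[abs(r)<max(2*r.std(),.002)]
        L[s]=p; print("side",s,len(k),"yaw",round(yaw0+np.degrees(np.arctan(p[0])),2),"y at 0:",round(p[1]*1000,1),"span",k[:,0].min().round(3),k[:,0].max().round(3),"sd",r.std().round(4))
        e=q[(abs(q[:,0]*s-.125)<.012)&(abs(q[:,1])<.035)]
        if len(e)>20: print("end",s,len(e),"x",round(np.median(e[:,0])*1000,1))
E
python3 -c "
from h import *
d=dict(np.load('w5.npz')); plate(d,.518,.366); print(); plate(d,.508,.19,3)
d=dict(np.load('top0.npz')); print('top');plate(d,.518,.366); print(); plate(d,.508,.19,3); plate(d,.527,.02); tart(d,.006)"
```

```text
side 1 1841 yaw 1.68 y at 0: 60.8 span -0.097 0.1 sd 0.0027
end 1 964 x 126.8
side -1 1846 yaw 1.9 y at 0: -58.3 span -0.099 0.1 sd 0.0027

side 1 1783 yaw 3.77 y at 0: 60.7 span -0.1 0.1 sd 0.0025
end 1 933 x 126.8
side -1 1818 yaw 3.64 y at 0: -58.3 span -0.1 0.1 sd 0.0022
end -1 464 x -120.6
top
side 1 223 yaw 1.63 y at 0: 58.7 span -0.098 0.099 sd 0.0028
end 1 84 x 123.4
side -1 221 yaw 1.7 y at 0: -60.7 span -0.098 0.1 sd 0.0028
end -1 90 x -124.4

side 1 224 yaw 3.32 y at 0: 57.8 span -0.1 0.099 sd 0.0028
end 1 75 x 122.9
side -1 222 yaw 3.73 y at 0: -61.6 span -0.098 0.098 sd 0.0028
end -1 87 x -125.7
side 1 213 yaw 2.32 y at 0: 61.4 span -0.1 0.1 sd 0.0028
end 1 87 x 123.1
side -1 216 yaw 2.41 y at 0: -58.2 span -0.097 0.099 sd 0.0027
end -1 88 x -125.3
px [374. 149.] mid [ 0.6072 -0.1775] rect [ 0.6028 -0.176 ] [0.0681 0.0756] 53.2
px [235. 152.] mid [0.5783 0.1921] rect [0.5786 0.1922] [0.0551 0.0539] 2.1
px [115. 179.] mid [0.4988 0.5052] rect [0.4989 0.5051] [0.0586 0.0581] 88.3
px [376. 201.] mid [ 0.4586 -0.1856] rect [ 0.4558 -0.1765] [0.08   0.0699] 40.4
px [436. 199.] mid [ 0.4677 -0.3372] rect [ 0.4656 -0.3403] [0.0686 0.0781] 19.5
px [166. 200.] mid [0.4441 0.3651] rect [0.4441 0.365 ] [0.0594 0.0595] 3.5
px [300. 200.] mid [0.4551 0.0179] rect [0.4547 0.0182] [0.0383 0.0833] 6.1
px [116. 227.] mid [0.3705 0.49  ] rect [0.3713 0.4912] [0.0588 0.058 ] 64.9
px [167. 255.] mid [0.3024 0.3543] rect [0.3024 0.3542] [0.0564 0.0596] 1.6
```

```bash
python3 -c "
from h import *
go(.5948,.3696,.045,1.75)"
```

```text
at [0.4971 0.3679 0.2192] yaw 1.7 t 5.77 gap 0.694 F [ 0.2 -1.5  0.1] -> [0.06, 0.02, -0.05] [97.7, 1.1, 174.2]
```

Call:
{"op": "move_arm", "data": {"rows": [[0,0,0,6,0,5,0.6],[0,0,0,20,0,18,0.6],[0,0,0,40,0,38,0.6],[0,0,0,62,1,62,0.6],[0,0,0,80,1,88,0.6],[0,0,0,92,1,112,0.6],[0,0,0,98,1,134,0.6],[0,0,0,98,1,152,0.6],[0,0,0,98,1,164,0.6],[0,0,0,98,1,171,0.6],[0,0,0,98,1,174,0.6],[0,0,0,98,1,174,0.6]]}}

```text
t: 6.77
tcp_pos: [0.5951, 0.3702, 0.0451]
tool_rot: [1.0, 0.015, -0.0, 0.0]
force: [-0.9, -0.6, -0.2]
finger_gap: 0.69
gripper_force: 32.5
```

```bash
python3 -c "
from h import *
go(.5948,.3696,.029,1.75);d=snap('wrist');tart(d,.006);plate(d,.518,.366)"
```

```text
at [0.5951 0.3702 0.0451] yaw 1.7 t 6.77 gap 0.69 F [-0.9 -0.6 -0.2] -> [0.01, 0.03, -0.08] [-0.3, 0.6, 16.1]
px [279. 285.] mid [0.5964 0.3702] rect [0.599  0.3711] [0.0682 0.066 ] 49.9
side 1 1364 yaw -0.37 y at 0: 63.5 span 0.051 0.1 sd 0.0025
end 1 2990 x 128.0
side -1 1382 yaw 3.78 y at 0: -60.4 span 0.051 0.1 sd 0.0025
```

Call:
{"op": "move_arm", "data": {"rows": [[0,0,0,0,1,4,0.6],[0,0,0,0,1,8,0.6],[0,0,0,0,1,11,0.6],[0,0,0,0,1,13,0.6],[0,0,0,0,1,14,0.6],[0,0,0,0,1,15,0.6],[0,0,0,0,1,15.5,0.6],[0,0,0,0,1,15.5,0.6],[0,0,0,0,1,15.5,0.6]]}}

```text
t: 7.57
tcp_pos: [0.5951, 0.3698, 0.0299]
tool_rot: [1.0, 0.015, 0.0, -0.0]
force: [0.0, 0.8, -0.7]
finger_gap: 0.692
gripper_force: 32.5
```

Call:
{"op": "move_arm", "data": {"rows": [[0,0,0,0,0,0.5,0.6],[0,0,0,0,0,0.8,0.6],[0,0,0,0,0,1.1,0.6],[0,0,0,0,0,1.1,0.6]]}}

```text
t: 7.9
tcp_pos: [0.5951, 0.3698, 0.0288]
tool_rot: [1.0, 0.015, 0.0, -0.0]
force: [0.2, 0.5, -0.6]
finger_gap: 0.69
gripper_force: 32.6
```

Call:
{"op": "move_arm", "data": {"rows": [[0,0,0,0,0,0.3,0.6],[0,0,0,0,0,0.6,0.6],[0,0,0,0,0,0.6,0.6]]}}

```text
t: 8.15
tcp_pos: [0.5952, 0.3698, 0.0287]
tool_rot: [1.0, 0.015, 0.0, -0.0]
force: [-0.4, -1.1, 3.8]
finger_gap: 0.69
gripper_force: 32.8
```

Contact reads 3.8 N. Next I'll release a little and rise.

Call:
{"op": "move_arm", "data": {"rows": [[0,0,0,0,0,0.6,0.3],[0,0,0,0,0,0.6,0.27],[0,0,0,0,0,0.6,0.24],[0,0,0,0,0,0.6,0.21],[0,0,0,0,0,0.6,0.2],[0,0,0,0,0,0.6,0.2],[0,0,0,0,0,-5,0.2],[0,0,0,0,0,-15,0.2],[0,0,0,0,0,-30,0.2],[0,0,0,0,0,-55,0.15],[0,0,0,0,0,-85,0.1],[0,0,0,0,0,-110,0]]}}

```text
t: 9.15
tcp_pos: [0.5957, 0.3701, 0.1415]
tool_rot: [1.0, 0.015, 0.001, -0.001]
force: [0.7, -0.4, 0.3]
finger_gap: 0.994
gripper_force: 0.0
```

```bash
python3 -c "
from h import *
go(.5208,.3673,.12,1.75);d=snap('wrist');tart(d,.006);go(.466,-.333,.17,1.75)"
```

```text
at [0.5957 0.3701 0.1415] yaw 1.7 t 9.15 gap 0.994 F [ 0.7 -0.4  0.3] -> [-0.06, -0.14, -0.04] [-75.0, 0.5, 21.3]
px [280. 212.] mid [0.5953 0.3693] rect [0.5953 0.3693] [0.0601 0.0597] 0.1
px [508. 235.] mid [0.5819 0.1941] rect [0.5817 0.1943] [0.0548 0.0557] 2.2
px [104. 305.] mid [0.5137 0.5105] rect [0.5139 0.5133] [0.0318 0.0587] 28.8
px [278. 361.] mid [0.461 0.367] rect [0.4613 0.3673] [0.0336 0.0592] 1.2
at [0.5987 0.3715 0.1477] yaw 1.7 t 9.2 gap 0.999 F [ 0.9 -0.   2.6] -> [-0.27, -0.69, -0.03] [-153.5, 700.1, -27.5]
```

Call:
{"op": "move_arm", "data": {"rows": [[0,0,0,-2,8,-6,0],[0,0,0,-6,28,-11,0],[0,0,0,-13,60,-11,0],[0,0,0,-21,98,-11,0],[0,0,0,-29,137,-11,0],[0,0,0,-37,176,-11,0],[0,0,0,-46,215,-11,0],[0,0,0,-54,254,-11,0],[0,0,0,-63,293,-11,0],[0,0,0,-71,332,-11,0],[0,0,0,-79,371,-11,0],[0,0,0,-88,410,-11,0]]}}

```text
t: 10.2
tcp_pos: [0.518, -0.0446, 0.1494]
tool_rot: [1.0, 0.015, -0.0, 0.0]
force: [0.8, 0.1, 1.0]
finger_gap: 0.998
gripper_force: 0.0
```

Call:
{"op": "move_arm", "data": {"rows": [[0,0,0,-8,39,0,0],[0,0,0,-17,78,0,0],[0,0,0,-25,117,0,0],[0,0,0,-33,156,0,0],[0,0,0,-41,194,0,0],[0,0,0,-49,228,0,0],[0,0,0,-55,256,0,0],[0,0,0,-60,276,0,0],[0,0,0,-62,286,0,0],[0,0,0,-62,289,0,0],[0,0,0,-62,289,0,0],[0,0,0,-62,289,0,0]]}}

```text
t: 11.2
tcp_pos: [0.4657, -0.3318, 0.149]
tool_rot: [1.0, 0.015, -0.0, -0.001]
force: [0.0, 0.0, -0.0]
finger_gap: 1.0
gripper_force: 0.0
```

```bash
python3 -c "
from h import *
go(.466,-.333,.0445,1.75);d=snap('wrist');tart(d,.022);"
```

```text
at [ 0.4657 -0.3318  0.149 ] yaw 1.7 t 11.2 gap 1.0 F [ 0.  0. -0.] -> [-0.09, 0.05, -0.01] [0.4, 1.3, 104.5]
px [270.  35.] mid [ 0.5781 -0.3207] rect [ 0.5797 -0.3232] [0.0496 0.0386] 11.6
px [281. 215.] mid [ 0.4659 -0.3327] rect [ 0.4659 -0.3327] [0.0603 0.0597] 0.3
px [ 66. 218.] mid [ 0.4578 -0.1765] rect [ 0.4576 -0.1766] [0.0546 0.0558] 12.9
```

Call:
{"op": "move_arm", "data": {"rows": [[0,0,0,0,1,8,0],[0,0,0,0,1,22,0],[0,0,0,0,1,42,0],[0,0,0,0,1,64,0],[0,0,0,0,1,82,0],[0,0,0,0,1,95,0],[0,0,0,0,1,102,0],[0,0,0,0,1,104.5,0],[0,0,0,0,1,104.5,0.1],[0,0,0,0,1,104.5,0.2]]}}

```text
t: 12.08
tcp_pos: [0.4664, -0.3343, 0.045]
tool_rot: [1.0, 0.015, 0.0, 0.0]
force: [0.2, -0.8, 0.3]
finger_gap: 0.806
gripper_force: 0.0
```

Call:
{"op": "move_arm", "data": {"rows": [[0,0,0,0,0,0,0.25],[0,0,0,0,0,0,0.3],[0,0,0,0,0,0,0.4],[0,0,0,0,0,0,0.5],[0,0,0,0,0,0,0.6],[0,0,0,0,0,0,0.6]]}}

```text
t: 12.58
tcp_pos: [0.4664, -0.3346, 0.0458]
tool_rot: [1.0, 0.015, 0.001, 0.0]
force: [-0.1, 2.1, 6.7]
finger_gap: 0.691
gripper_force: 32.2
```

Call:
{"op": "move_arm", "data": {"rows": [[0,0,0,0,0,-3,0.6],[0,0,0,0,0,-12,0.6],[0,0,0,0,0,-30,0.6],[0,0,0,0,0,-55,0.6],[0,0,0,0,-4,-80,0.6],[0,0,0,2,-18,-96,0.6],[0,0,0,4,-42,-104,0.6],[0,0,0,8,-78,-105,0.6],[0,0,0,13,-116,-105,0.6],[0,0,0,17,-155,-105,0.6],[0,0,0,21,-194,-105,0.6],[0,0,0,25,-233,-105,0.6]]}}

```text
t: 13.58
tcp_pos: [0.4839, -0.0993, 0.1502]
tool_rot: [1.0, 0.014, 0.0, 0.0]
force: [1.2, -0.1, -1.0]
finger_gap: 0.69
gripper_force: 32.5
```

Call:
{"op": "move_arm", "data": {"rows": [[0,0,0,4,-39,0,0.6],[0,0,0,8,-78,0,0.6],[0,0,0,13,-117,0,0.6],[0,0,0,17,-156,0,0.6],[0,0,0,21,-195,0,0.6],[0,0,0,25,-234,0,0.6],[0,0,0,29,-273,0,0.6],[0,0,0,34,-312,0,0.6],[0,0,0,38,-351,0,0.6],[0,0,0,42,-389,0,0.6],[0,0,0,46,-421,0,0.6],[0,0,0,48,-445,0,0.6]]}}

```text
t: 14.58
tcp_pos: [0.5189, 0.3486, 0.1503]
tool_rot: [1.0, 0.016, 0.001, -0.001]
force: [0.9, -0.0, -0.2]
finger_gap: 0.69
gripper_force: 32.5
```

Call:
{"op": "move_arm", "data": {"rows": [[0,0,0,1,-12,0,0.6],[0,0,0,2,-19,0,0.6],[0,0,0,2,-21,0,0.6],[0,0,0,2,-21,0,0.6],[0,0,0,2,-21,0,0.6]]}}

```text
t: 15.0
tcp_pos: [0.52, 0.365, 0.1495]
tool_rot: [1.0, 0.014, -0.001, 0.0]
force: [0.2, -0.3, -1.6]
finger_gap: 0.691
gripper_force: 32.5
```

```bash
python3 -c "
from h import *
go(.5208,.3673,.0305,1.75);d=snap('wrist','w6');tart(d,.006);tart(d,.1);plate(d,.518,.366)"
```

```text
at [0.52   0.365  0.1495] yaw 1.6 t 15.0 gap 0.691 F [ 0.2 -0.3 -1.6] -> [0.05, 0.06, -0.12] [0.9, -2.4, 119.0]
px [275. 105.] mid [0.5951 0.3695] rect [0.5951 0.3695] [0.0598 0.06  ] 45.7
px [517. 133.] mid [0.5817 0.1942] rect [0.5818 0.1942] [0.0539 0.0559] 1.7
px [100. 224.] mid [0.5011 0.5071] rect [0.5014 0.5071] [0.0598 0.0605] 45.2
px [280. 273.] mid [0.5214 0.3649] rect [0.5222 0.3674] [0.069  0.0624] 53.9
side 1 2232 yaw 1.79 y at 0: 60.6 span -0.051 0.1 sd 0.0027
end 1 1552 x 126.9
side -1 2244 yaw 1.84 y at 0: -58.1 span -0.054 0.1 sd 0.0027
```

Call:
{"op": "move_arm", "data": {"rows": [[0,0,0,1,-2,6,0.6],[0,0,0,1,-2,20,0.6],[0,0,0,1,-2,40,0.6],[0,0,0,1,-2,62,0.6],[0,0,0,1,-2,82,0.6],[0,0,0,1,-2,98,0.6],[0,0,0,1,-2,109,0.6],[0,0,0,1,-2,115,0.6],[0,0,0,1,-2,118,0.6],[0,0,0,1,-2,119,0.6],[0,0,0,1,-2,119,0.6]]}}

```text
t: 15.97
tcp_pos: [0.5216, 0.3687, 0.0311]
tool_rot: [1.0, 0.015, 0.001, -0.0]
force: [0.4, 0.1, -0.6]
finger_gap: 0.693
gripper_force: 32.5
```

Call:
{"op": "move_arm", "data": {"rows": [[0,0,0,0,0,0.5,0.6],[0,0,0,0,0,1,0.6],[0,0,0,0,0,1,0.6]]}}

```text
t: 16.22
tcp_pos: [0.5214, 0.3688, 0.0303]
tool_rot: [1.0, 0.015, 0.001, -0.0]
force: [-1.2, 0.7, -0.5]
finger_gap: 0.692
gripper_force: 32.5
```

Call:
{"op": "move_arm", "data": {"rows": [[0,0,0,0,1,0.3,0.6],[0,0,0,0,1,0.6,0.6],[0,0,0,0,1,1,0.6],[0,0,0,0,1,1,0.6]]}}

```text
t: 16.55
tcp_pos: [0.5214, 0.3678, 0.0299]
tool_rot: [1.0, 0.015, 0.0, -0.0]
force: [-1.5, 0.4, 5.9]
finger_gap: 0.687
gripper_force: 33.2
```

Call:
{"op": "move_arm", "data": {"rows": [[0,0,0,0,0,-0.2,0.3],[0,0,0,0,0,-0.2,0.27],[0,0,0,0,0,-0.2,0.24],[0,0,0,0,0,-0.2,0.21],[0,0,0,0,0,-0.2,0.2],[0,0,0,0,0,-0.2,0.2],[0,0,0,0,0,-5,0.2],[0,0,0,0,0,-15,0.2],[0,0,0,0,0,-32,0.2],[0,0,0,0,0,-57,0.15],[0,0,0,0,0,-87,0.1],[0,0,0,0,0,-115,0]]}}

```text
t: 17.55
tcp_pos: [0.521, 0.3675, 0.1455]
tool_rot: [1.0, 0.015, 0.0, -0.0]
force: [0.4, -0.1, -0.4]
finger_gap: 0.997
gripper_force: 0.0
```

```bash
python3 -c "
from h import *
d=snap('wrist');tart(d,.006);go(.458,-.1766,.15,12.9)"
```

```text
px [279. 107.] mid [0.5952 0.3694] rect [0.595  0.3694] [0.06   0.0599] 44.0
px [522. 136.] mid [0.5816 0.1944] rect [0.5818 0.1948] [0.0541 0.0557] 2.0
px [279. 210.] mid [0.5208 0.3671] rect [0.5209 0.3671] [0.0601 0.0597] 0.7
px [101. 227.] mid [0.5014 0.5071] rect [0.5015 0.5065] [0.06   0.0597] 40.5
px [277. 294.] mid [0.4472 0.3669] rect [0.4474 0.3671] [0.0602 0.0598] 5.8
at [0.5243 0.3693 0.1519] yaw 1.7 t 17.6 gap 0.999 F [1.2 0.5 1.8] -> [-0.2, -0.63, -11.17] [-82.7, 543.6, -1.5]
```

Call:
{"op": "move_arm", "data": {"rows": [[0,0,0,-2,8,-3,0],[0,0,-1,-4,28,-5,0],[0,0,-2,-9,60,-5,0],[0,0,-3,-15,98,-5,0],[0,0,-4,-20,137,-5,0],[0,0,-5,-26,176,-5,0],[0,0,-6,-32,215,-5,0],[0,0,-7,-37,254,-5,0],[0,0,-8,-43,293,-5,0],[0,0,-9,-49,332,-5,0],[0,0,-10,-55,371,-5,0],[0,0,-11.2,-60,410,-5,0]]}}

```text
t: 18.6
tcp_pos: [0.4714, -0.0457, 0.1484]
tool_rot: [0.994, 0.113, -0.001, -0.0]
force: [1.4, -1.8, 0.4]
finger_gap: 0.997
gripper_force: 0.0
```

```bash
python3 -c "
from h import *
go(.458,-.1766,.15,12.9)"
```

```text
at [ 0.4714 -0.0457  0.1484] yaw 13.0 t 18.6 gap 0.997 F [ 1.4 -1.8  0.4] -> [-0.06, 0.11, 0.06] [-42.5, 124.5, -1.7]
```

Call:
{"op": "move_arm", "data": {"rows": [[0,0,0,-10,30,0,0],[0,0,0,-20,60,0,0],[0,0,0,-29,87,0,0],[0,0,0,-36,108,0,0],[0,0,0,-40,120,0,0],[0,0,0,-42,126,0,0],[0,0,0,-42,126,0,0],[0,0,0,-42,126,0,0]]}}

```text
t: 19.27
tcp_pos: [0.46, -0.1753, 0.1484]
tool_rot: [0.994, 0.112, -0.0, -0.001]
force: [-0.2, -0.0, 0.7]
finger_gap: 1.002
gripper_force: 0.0
```

```bash
python3 -c "
from h import *
go(.458,-.1766,.046,12.9);d=snap('wrist');tart(d,.022);tart(d,.006);go(.458,-.1766,.046,12.9)"
```

```text
at [ 0.46   -0.1753  0.1484] yaw 12.9 t 19.27 gap 1.002 F [-0.2 -0.   0.7] -> [-0.08, 0.05, 0.0] [-2.2, 0.9, 102.4]
px [280. 218.] mid [ 0.4577 -0.176 ] rect [ 0.4577 -0.1761] [0.0548 0.0546] 13.0
px [ 35. 157.] mid [0.4583 0.0057] rect [0.4587 0.0051] [0.0384 0.0561] 3.1
at [ 0.46   -0.1749  0.1484] yaw 13.0 t 19.32 gap 1.0 F [-0.1  0.8 -0.1] -> [-0.08, 0.05, 0.06] [-2.3, 1.4, 102.4]
```

Call:
{"op": "move_arm", "data": {"rows": [[0,0,0,-2,1,8,0],[0,0,0,-2,1,22,0],[0,0,0,-2,1,42,0],[0,0,0,-2,1,64,0],[0,0,0,-2,1,82,0],[0,0,0,-2,1,94,0],[0,0,0,-2,1,100,0],[0,0,0,-2,1,102,0],[0,0,0,-2,1,102,0.1],[0,0,0,-2,1,102,0.2]]}}

```text
t: 20.15
tcp_pos: [0.4591, -0.1775, 0.047]
tool_rot: [0.994, 0.113, 0.0, 0.0]
force: [-0.1, 0.3, 0.4]
finger_gap: 0.805
gripper_force: 0.0
```

Call:
{"op": "move_arm", "data": {"rows": [[0,0,0,0,0,0,0.28],[0,0,0,0,0,0,0.34],[0,0,0,0,0,0,0.4],[0,0,0,0,0,0,0.5],[0,0,0,0,0,0,0.6],[0,0,0,0,0,0,0.6],[0,0,0,0,0,0,0.6]]}}

```text
t: 20.73
tcp_pos: [0.4591, -0.1778, 0.0475]
tool_rot: [0.994, 0.112, 0.001, 0.0]
force: [-1.0, 0.7, 7.8]
finger_gap: 0.623
gripper_force: 32.6
```

```bash
python3 -c "
from h import *
go(.5103,.1923,.15,3.7)"
```

```text
at [ 0.4591 -0.1778  0.0475] yaw 12.9 t 20.73 gap 0.623 F [-1.   0.7  7.8] -> [0.05, -0.06, 9.2] [132.6, -349.2, -102.7]
```

Call:
{"op": "move_arm", "data": {"rows": [[0,0,0,0,0,-3,0.6],[0,0,0,0,0,-12,0.6],[0,0,0,0,0,-30,0.6],[0,0,0,2,-4,-55,0.6],[0,0,1,6,-16,-80,0.6],[0,0,2,13,-36,-96,0.6],[0,0,3,26,-68,-103,0.6],[0,0,4,39,-102,-103,0.6],[0,0,5,52,-138,-103,0.6],[0,0,6,66,-173,-103,0.6],[0,0,7,79,-208,-103,0.6],[0,0,8,92,-243,-103,0.6]]}}

```text
t: 21.73
tcp_pos: [0.4941, 0.0815, 0.1503]
tool_rot: [0.999, 0.042, 0.0, 0.0]
force: [1.0, 0.2, -1.2]
finger_gap: 0.622
gripper_force: 31.8
```

```bash
python3 -c "
from h import *
go(.5115,.191,.15,3.7)"
```

```text
at [0.4941 0.0815 0.1503] yaw 4.8 t 21.73 gap 0.622 F [ 1.   0.2 -1.2] -> [0.01, -0.03, 1.14] [26.6, -107.7, 0.3]
```

Call:
{"op": "move_arm", "data": {"rows": [[0,0,0.5,7,-30,0,0.6],[0,0,1.1,14,-58,0,0.6],[0,0,1.1,20,-82,0,0.6],[0,0,1.1,25,-98,0,0.6],[0,0,1.1,26,-105,0,0.6],[0,0,1.1,26,-106,0,0.6],[0,0,1.1,26,-106,0,0.6],[0,0,1.1,26,-106,0,0.6]]}}

```text
t: 22.4
tcp_pos: [0.5106, 0.1866, 0.1496]
tool_rot: [0.999, 0.033, -0.0, 0.0]
force: [0.3, -0.2, -0.1]
finger_gap: 0.624
gripper_force: 31.8
```

```bash
python3 -c "
from h import *
go(.5115,.191,.0325,3.7);d=snap('wrist','w7');tart(d,.006);tart(d,.1);plate(d,.510,.191,3.7)
P=cloud(d)
k=P[(P[...,2]>.134)&(P[...,2]<.17)&(abs(P[...,1]-.191)<.03)&(abs(P[...,0]-.51)<.045)]; print(cv2.minAreaRect(k[:,:2].astype(np.float32)))"
```

```text
at [0.5106 0.1866 0.1496] yaw 3.8 t 22.4 gap 0.624 F [ 0.3 -0.2 -0.1] -> [0.03, 0.05, 0.06] [1.3, -4.4, 117.1]
px [30. 75.] mid [0.5951 0.3618] rect [0.5929 0.3593] [0.0411 0.0602] 78.8
px [275. 111.] mid [0.5816 0.1941] rect [0.5815 0.194 ] [0.0546 0.0545] 2.0
px [ 40. 180.] mid [0.5204 0.3641] rect [0.521  0.3628] [0.0606 0.0532] 8.3
px [ 53. 268.] mid [0.4469 0.3669] rect [0.4493 0.3638] [0.0604 0.0539] 34.1
px [473. 280.] mid [0.4584 0.0206] rect [0.4584 0.0205] [0.0387 0.0845] 3.1
px [279. 287.] mid [0.5096 0.1868] rect [0.5097 0.1864] [0.0552 0.0812] 3.9
side 1 2289 yaw 3.49 y at 0: 58.4 span -0.061 0.1 sd 0.0027
end 1 1542 x 124.6
side -1 2097 yaw 4.12 y at 0: -60.8 span -0.052 0.1 sd 0.0027
((0.5095025300979614, 0.18983155488967896), (0.05515986308455467, 0.06076028570532799), 3.8936734199523926)
```

View pics/w7.png

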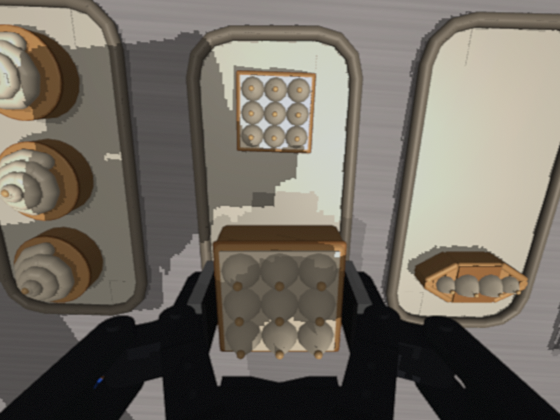

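The picture shows the held square at (280,290) aligned with the plate, and the shown square ahead at (275,111). The boat plate is at right. I'll lower it now.

Call:
{"op": "move_arm", "data": {"rows": [[0,0,0,0,-2,6,0.6],[0,0,0,-1,-3,20,0.6],[0,0,0,-1,-3,40,0.6],[0,0,0,-1,-3,62,0.6],[0,0,0,-1,-3,82,0.6],[0,0,0,-1,-3,98,0.6],[0,0,0,-1,-3,108,0.6],[0,0,0,-1,-3,113,0.6],[0,0,0,-1,-3,116,0.6],[0,0,0,-1,-3,116,0.6],[0,0,0,-1,-3,116,0.6]]}}

```text
t: 23.37
tcp_pos: [0.5104, 0.1905, 0.0342]
tool_rot: [0.999, 0.033, 0.001, -0.0]
force: [0.6, 0.4, 0.2]
finger_gap: 0.626
gripper_force: 31.8
```

Call:
{"op": "move_arm", "data": {"rows": [[0,0,0,0,0,0.5,0.6],[0,0,0,0,0,1,0.6],[0,0,0,0,0,1,0.6]]}}

```text
t: 23.62
tcp_pos: [0.5102, 0.1906, 0.0332]
tool_rot: [0.999, 0.033, 0.001, -0.0]
force: [-0.1, 0.7, -1.0]
finger_gap: 0.624
gripper_force: 31.8
```

Correct by −1 mm in x and about +1 mm in tool y, then carry on down.

Call:
{"op": "move_arm", "data": {"rows": [[0,0,0,-0.5,0.5,0.5,0.6],[0,0,0,-1,0.8,1,0.6],[0,0,0,-1,0.8,1.3,0.6],[0,0,0,-1,0.8,1.3,0.6]]}}

```text
t: 23.95
tcp_pos: [0.5088, 0.1896, 0.0315]
tool_rot: [0.999, 0.033, -0.0, 0.0]
force: [-0.7, -0.7, 2.8]
finger_gap: 0.628
gripper_force: 32.1
```

Call:
{"op": "move_arm", "data": {"rows": [[0,0,0,0,0,0.3,0.6],[0,0,0,0,0,0.5,0.6],[0,0,0,0,0,0.5,0.6]]}}

```text
t: 24.2
tcp_pos: [0.5087, 0.1896, 0.0315]
tool_rot: [0.999, 0.033, -0.0, 0.0]
force: [-2.2, 0.4, 5.8]
finger_gap: 0.622
gripper_force: 32.7
```

Call:
{"op": "move_arm", "data": {"rows": [[0,0,0,0,0,-0.2,0.36],[0,0,0,0,0,-0.2,0.33],[0,0,0,0,0,-0.2,0.3],[0,0,0,0,0,-0.2,0.27],[0,0,0,0,0,-0.2,0.25],[0,0,0,0,0,-0.2,0.25],[0,0,0,0,0,-5,0.25],[0,0,0,0,0,-15,0.25],[0,0,0,0,0,-32,0.2],[0,0,0,0,0,-57,0.15],[0,0,0,0,0,-87,0.1],[0,0,0,0,0,-120,0]]}}

```text
t: 25.2
tcp_pos: [0.5081, 0.1895, 0.152]
tool_rot: [0.999, 0.033, -0.001, 0.0]
force: [0.6, -0.2, 0.3]
finger_gap: 0.994
gripper_force: 0.0
```

```bash
python3 -c "
from h import *
d=snap('wrist');tart(d,.006);plate(d,.510,.191,3.7);go(.5975,-.3195,.15,13.5)"
```

```text
px [33. 71.] mid [0.595  0.3641] rect [0.5933 0.3619] [0.046  0.0603] 78.8
px [280. 107.] mid [0.5816 0.1941] rect [0.5815 0.1941] [0.0545 0.0545] 1.9
px [ 45. 176.] mid [0.5207 0.367 ] rect [0.5216 0.3648] [0.0603 0.0569] 21.5
px [279. 206.] mid [0.5081 0.1891] rect [0.5082 0.1892] [0.0537 0.0545] 3.9
px [ 59. 263.] mid [0.4472 0.3668] rect [0.4498 0.3631] [0.0601 0.0524] 36.0
px [476. 276.] mid [0.4582 0.0206] rect [0.4583 0.0203] [0.0389 0.0855] 4.2
side 1 2739 yaw 3.69 y at 0: 58.3 span -0.1 0.1 sd 0.0027
end 1 1499 x 124.6
side -1 2752 yaw 3.7 y at 0: -60.3 span -0.1 0.1 sd 0.0027
end -1 642 x -122.4
at [0.512  0.1904 0.1585] yaw 3.8 t 25.25 gap 0.996 F [1.2 0.4 3. ] -> [-0.0, -0.62, -9.67] [51.1, 514.4, 8.6]
```

Call:
{"op": "move_arm", "data": {"rows": [[0,0,0,1,8,0,0],[0,0,-1,3,28,0,0],[0,0,-2,6,60,0,0],[0,0,-3,10,98,0,0],[0,0,-4,15,137,0,0],[0,0,-5,19,176,0,0],[0,0,-6,23,215,0,0],[0,0,-7,27,254,0,0],[0,0,-8,31,293,0,0],[0,0,-9,36,332,0,0],[0,0,-9.7,40,370,0,0],[0,0,-9.7,44,405,0,0]]}}

```text
t: 26.25
tcp_pos: [0.5789, -0.2142, 0.1502]
tool_rot: [0.993, 0.117, -0.001, -0.0]
force: [0.4, -0.3, -0.7]
finger_gap: 1.0
gripper_force: 0.0
```

```bash
python3 -c "
from h import *
go(.5975,-.3195,.15,13.5)"
```

```text
at [ 0.5789 -0.2142  0.1502] yaw 13.5 t 26.25 gap 1.0 F [ 0.4 -0.3 -0.7] -> [-0.04, 0.07, -0.03] [-6.4, 106.7, 0.1]
```

Call:
{"op": "move_arm", "data": {"rows": [[0,0,0,-2,28,0,0],[0,0,0,-4,55,0,0],[0,0,0,-5,78,0,0],[0,0,0,-6,95,0,0],[0,0,0,-6,103,0,0],[0,0,0,-6,105,0,0],[0,0,0,-6,105,0,0],[0,0,0,-6,105,0,0]]}}

```text
t: 26.92
tcp_pos: [0.5978, -0.3137, 0.1504]
tool_rot: [0.993, 0.118, -0.001, -0.001]
force: [-1.0, 0.8, -0.2]
finger_gap: 0.999
gripper_force: 0.0
```

```bash
python3 -c "
from h import *
d=snap('wrist');tart(d,.022);go(.5975,-.3195,.0485,13.5)"
```

```text
px [287. 215.] mid [ 0.5971 -0.3195] rect [ 0.5972 -0.3196] [0.0845 0.0381] 13.3
at [ 0.5979 -0.3134  0.1505] yaw 13.6 t 26.97 gap 1.001 F [-0.3  0.7  0.6] -> [-0.09, 0.06, 0.07] [-1.7, 6.0, 102.0]
```

Call:
{"op": "move_arm", "data": {"rows": [[0,0,0,-1,4,8,0],[0,0,0,-2,6,22,0],[0,0,0,-2,6,42,0],[0,0,0,-2,6,64,0],[0,0,0,-2,6,82,0],[0,0,0,-2,6,94,0],[0,0,0,-2,6,99,0],[0,0,0,-2,6,101,0.1],[0,0,0,-2,6,101,0.2],[0,0,0,-2,6,101,0.3],[0,0,0,-2,6,101,0.4],[0,0,0,-2,6,101,0.45]]}}

```text
t: 27.97
tcp_pos: [0.5985, -0.3218, 0.051]
tool_rot: [0.993, 0.118, 0.001, 0.001]
force: [0.4, 0.1, -0.2]
finger_gap: 0.554
gripper_force: 0.0
```

Call:
{"op": "move_arm", "data": {"rows": [[0,0,0,0,0,0,0.5],[0,0,0,0,0,0,0.55],[0,0,0,0,0,0,0.65],[0,0,0,0,0,0,0.75],[0,0,0,0,0,0,0.8],[0,0,0,0,0,0,0.8],[0,0,0,0,0,0,0.8]]}}

```text
t: 28.55
tcp_pos: [0.5982, -0.3216, 0.0506]
tool_rot: [0.993, 0.118, 0.0, 0.0]
force: [-0.4, 1.4, 5.5]
finger_gap: 0.441
gripper_force: 32.4
```

Call:
{"op": "move_arm", "data": {"rows": [[0,0,0,0,0,-3,0.8],[0,0,0,0,0,-12,0.8],[0,0,0,0,0,-30,0.8],[0,0,0,0,-4,-55,0.8],[0,0,1,-1,-16,-82,0.8],[0,0,2,-2,-38,-108,0.8],[0,0,4,-4,-68,-128,0.8],[0,0,5,-5,-102,-142,0.8],[0,0,6,-7,-138,-149,0.8],[0,0,7,-9,-176,-150,0.8],[0,0,8,-10,-214,-150,0.8],[0,0,9,-12,-252,-150,0.8]]}}

```text
t: 29.55
tcp_pos: [0.5266, -0.0777, 0.2005]
tool_rot: [0.999, 0.039, 0.0, 0.0]
force: [0.6, 0.1, -1.3]
finger_gap: 0.438
gripper_force: 31.8
```

```bash
python3 -c "
from h import *
go(.49,.02,.2,2.4)"
```

```text
at [ 0.5266 -0.0777  0.2005] yaw 4.4 t 29.55 gap 0.438 F [ 0.6  0.1 -1.3] -> [0.02, -0.05, 2.02] [-29.0, -100.2, 0.4]
```

Call:
{"op": "move_arm", "data": {"rows": [[0,0,1,-8,-30,0,0.8],[0,0,2,-16,-57,0,0.8],[0,0,2,-23,-78,0,0.8],[0,0,2,-27,-92,0,0.8],[0,0,2,-29,-98,0,0.8],[0,0,2,-29,-100,0,0.8],[0,0,2,-29,-100,0,0.8],[0,0,2,-29,-100,0,0.8]]}}

```text
t: 30.22
tcp_pos: [0.4914, 0.0175, 0.2]
tool_rot: [1.0, 0.022, 0.001, 0.0]
force: [0.3, 0.3, -1.0]
finger_gap: 0.439
gripper_force: 31.8
```

```bash
python3 -c "
from h import *
go(.528,.022,.15,92);d=snap('wrist','w8');tart(d,.006);plate(d,.528,.022,2.4)
P=cloud(d)
for lo in (.145,.16): 
  k=P[(P[...,2]>lo)&(P[...,2]<.2)&(abs(P[...,1]-.022)<.0185)&(abs(P[...,0]-.49)<.055)]; print(len(k),cv2.minAreaRect(k[:,:2].astype(np.float32)))"
```

```text
at [0.4914 0.0175 0.2   ] yaw 2.5 t 30.22 gap 0.439 F [ 0.3  0.3 -1. ] -> [0.08, -0.02, -89.53] [36.7, -3.0, 50.0]
px [71. 76.] mid [0.5816 0.1935] rect [0.5816 0.1937] [0.0546 0.0554] 1.5
px [ 89. 165.] mid [0.5078 0.1889] rect [0.5078 0.1888] [0.0545 0.0555] 4.0
side 1 2247 yaw 2.5 y at 0: 60.3 span -0.1 0.1 sd 0.0027
end 1 36 x 120.9
side -1 2251 yaw 2.43 y at 0: -58.6 span -0.1 0.1 sd 0.0027
8424 ((0.49077555537223816, 0.021994126960635185), (0.03697504848241806, 0.0850042775273323), 89.9935073852539)
8424 ((0.49077555537223816, 0.021994126960635185), (0.03697504848241806, 0.0850042775273323), 89.9935073852539)
```

View pics/w8.png

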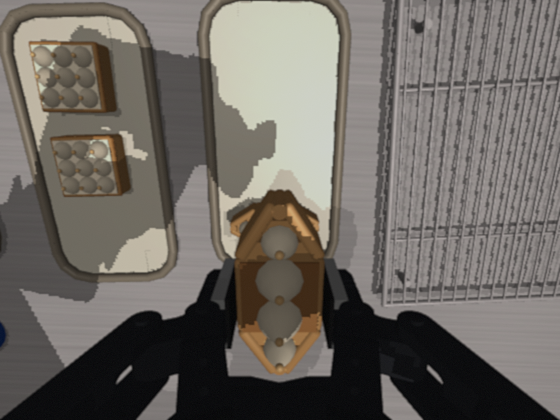

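The picture shows the boat held at (280,290), the boat plate's rim at columns 205–345, and the shown boat partly hidden at (278,215). I'll rotate 90° over the plate's middle.

Call:
{"op": "move_arm", "data": {"rows": [[0,0,-4,3,0,0,0.8],[0,0,-11,6,-1,0,0.8],[0,0,-18,10,-1,0,0.8],[0,0,-25,14,-2,0,0.8],[0,0,-32,18,-2,0,0.8],[0,0,-39,22,-3,0,0.8],[0,0,-46,26,-3,0,0.8],[0,0,-53,30,-4,0,0.8],[0,0,-60,34,-4,0,0.8],[0,0,-67,37,-4,0,0.8],[0,0,-74,39,-4,0,0.8],[0,0,-80,39,-4,0,0.8]]}}

```text
t: 31.27
tcp_pos: [0.5305, 0.0228, 0.1997]
tool_rot: [0.75, 0.661, 0.0, 0.0]
force: [0.2, 0.2, -0.2]
finger_gap: 0.439
gripper_force: 31.8
```

Call:
{"op": "move_arm", "data": {"rows": [[0,0,-5,0,0,0,0.8],[0,0,-8,0,0,0,0.8],[0,0,-10,0,0,0,0.8],[0,0,-10,0,0,0,0.8],[0,0,-10,0,0,0,0.8],[0,0,-10,0,0,0,0.8]]}}

```text
t: 31.77
tcp_pos: [0.5296, 0.0234, 0.1997]
tool_rot: [0.692, 0.722, 0.0, 0.0]
force: [1.3, 0.0, -0.4]
finger_gap: 0.437
gripper_force: 31.8
```

```bash
python3 -c "
from h import *
go(.530,.0236,.037,92.5);d=snap('wrist','w9');tart(d,.006);plate(d,.528,.022,2.4)
P=cloud(d)
k=P[(P[...,2]>.145)&(P[...,2]<.2)&(abs(P[...,0]-.53)<.019)&(abs(P[...,1]-.024)<.055)]; print(len(k),cv2.minAreaRect(k[:,:2].astype(np.float32)))
d=snap('top','t9');tart(d,.006)"
```

```text
at [0.5296 0.0234 0.1997] yaw 92.4 t 31.77 gap 0.437 F [ 1.3  0.  -0.4] -> [0.0, 0.0, -0.09] [0.2, 0.4, 162.7]
px [202. 190.] mid [0.4585 0.021 ] rect [0.4583 0.021 ] [0.038  0.0845] 4.0
px [386. 296.] mid [ 0.6375 -0.0903] rect [ 0.6378 -0.0916] [0.0463 0.0437] 4.0
side 1 2395 yaw 2.47 y at 0: 61.6 span -0.1 0.1 sd 0.0028
end 1 698 x 125.1
side -1 923 yaw 2.45 y at 0: -56.9 span -0.1 0.1 sd 0.0024
end -1 698 x -122.0
9285 ((0.5299901962280273, 0.023821070790290833), (0.03797951340675354, 0.085155189037323), 0.00048196985153481364)
px [170. 143.] mid [0.5988 0.3668] rect [0.5991 0.3657] [0.0609 0.0482] 83.3
px [235. 152.] mid [0.5782 0.1921] rect [0.5783 0.1922] [0.0558 0.0539] 1.7
px [110. 177.] mid [0.4987 0.5155] rect [0.5018 0.5143] [0.0374 0.0561] 57.4
```

View pics/w9.png

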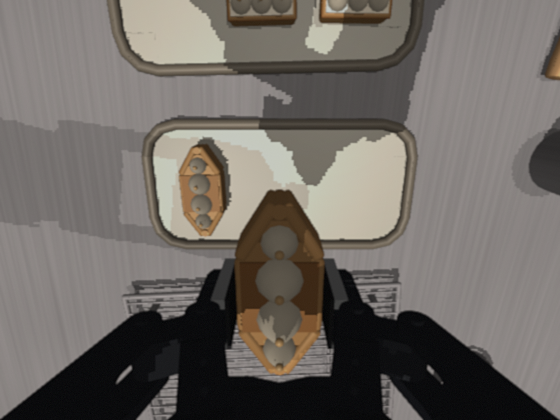

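The picture shows the held boat at (280,290), parallel to the shown boat at (202,190). I'll lower it now.

Call:
{"op": "move_arm", "data": {"rows": [[0,0,0,0,0,6,0.8],[0,0,-0.6,0.5,1,20,0.8],[0,0,-0.6,0.5,1,44,0.8],[0,0,-0.6,0.5,1,72,0.8],[0,0,-0.6,0.5,1,98,0.8],[0,0,-0.6,0.5,1,120,0.8],[0,0,-0.6,0.5,1,137,0.8],[0,0,-0.6,0.5,1,149,0.8],[0,0,-0.6,0.5,1,157,0.8],[0,0,-0.6,0.5,1,161,0.8],[0,0,-0.6,0.5,1,162.5,0.8],[0,0,-0.6,0.5,1,162.5,0.8]]}}

```text
t: 32.87
tcp_pos: [0.5305, 0.0245, 0.0374]
tool_rot: [0.688, 0.726, 0.0, 0.0]
force: [-0.4, 0.3, -0.0]
finger_gap: 0.44
gripper_force: 31.8
```

Call:
{"op": "move_arm", "data": {"rows": [[0,0,0,0,0,0.5,0.8],[0,0,0,0,0,1,0.8],[0,0,0,0,0,1,0.8]]}}

```text
t: 33.12
tcp_pos: [0.5308, 0.0245, 0.037]
tool_rot: [0.688, 0.726, 0.0, 0.001]
force: [0.4, -0.0, -1.1]
finger_gap: 0.435
gripper_force: 31.8
```

```bash
python3 -c "
from h import *
go(.5305,.0240,.035,93)"
```

```text
at [0.5308 0.0245 0.037 ] yaw 93.1 t 33.12 gap 0.435 F [ 0.4 -0.  -1.1] -> [0.08, 0.02, 0.11] [-0.5, -0.3, 2.0]
```

Call:
{"op": "move_arm", "data": {"rows": [[0,0,0,-0.5,0,0.5,0.8],[0,0,0,-0.5,0,1,0.8],[0,0,0,-0.5,0,1.3,0.8],[0,0,0,-0.5,0,1.3,0.8]]}}

```text
t: 33.45
tcp_pos: [0.5303, 0.024, 0.035]
tool_rot: [0.688, 0.726, 0.0, -0.0]
force: [-0.6, 0.1, 0.0]
finger_gap: 0.441
gripper_force: 31.8
```

Call:
{"op": "move_arm", "data": {"rows": [[0,0,0,0,0,0.3,0.8],[0,0,0,0,0,0.6,0.8],[0,0,0,0,0,0.6,0.8]]}}

```text
t: 33.7
tcp_pos: [0.5304, 0.024, 0.0345]
tool_rot: [0.688, 0.726, 0.0, 0.0]
force: [-0.1, 0.2, 1.5]
finger_gap: 0.437
gripper_force: 31.9
```

Call:
{"op": "move_arm", "data": {"rows": [[0,0,0,0,0,0.3,0.8],[0,0,0,0,0,0.5,0.8],[0,0,0,0,0,0.5,0.8]]}}

```text
t: 33.95
tcp_pos: [0.5304, 0.0241, 0.0345]
tool_rot: [0.688, 0.726, 0.0, 0.0]
force: [-0.3, 0.3, 5.8]
finger_gap: 0.438
gripper_force: 32.5
```

Call:
{"op": "move_arm", "data": {"rows": [[0,0,0,0,0,-0.2,0.54],[0,0,0,0,0,-0.2,0.51],[0,0,0,0,0,-0.2,0.48],[0,0,0,0,0,-0.2,0.45],[0,0,0,0,0,-0.2,0.43],[0,0,0,0,0,-0.2,0.43],[0,0,0,0,0,-5,0.43],[0,0,0,0,0,-15,0.43],[0,0,0,0,0,-32,0.43],[0,0,0,0,0,-57,0.4],[0,0,0,0,0,-90,0.3],[0,0,0,0,0,-125,0.1]]}}

```text
t: 34.95
tcp_pos: [0.5295, 0.0241, 0.1602]
tool_rot: [0.688, 0.726, -0.001, -0.001]
force: [0.1, 0.2, -0.3]
finger_gap: 0.825
gripper_force: 0.0
```

Call:
{"op": "move_arm", "data": {"rows": [[0,0,0,-15,0,-15,0],[0,0,0,-45,0,-30,0],[0,0,0,-80,0,-45,0],[0,0,0,-115,0,-60,0],[0,0,0,-150,0,-70,0],[0,0,0,-180,0,-75,0],[0,0,0,-200,0,-78,0],[0,0,0,-210,0,-80,0],[0,0,0,-210,0,-80,0],[0,0,0,-210,0,-80,0]]}}

```text
t: 35.78
tcp_pos: [0.5412, -0.185, 0.239]
tool_rot: [0.688, 0.726, 0.0, -0.001]
force: [1.4, 0.3, -0.3]
finger_gap: 1.004
gripper_force: 0.0
```

```bash
python3 -c "
from h import *
d=snap('wrist','w10');print(readout.sense()['tcp_pos']);tart(d,.006);plate(d,.528,.022,2.4)"
```

```text
[ 0.54103874 -0.18419523  0.23871925]
side 1 few 0
side -1 2422 yaw 2.39 y at 0: -59.0 span -0.1 0.1 sd 0.0027
```

View pics/w10.png

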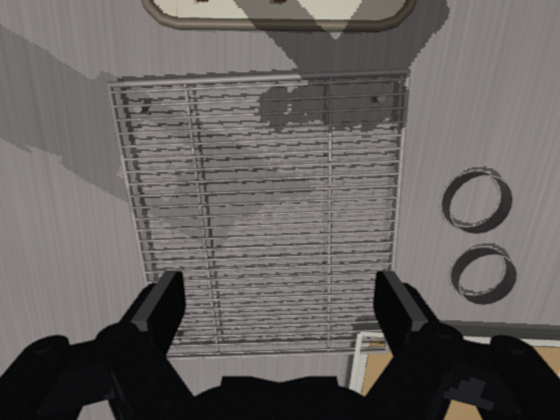

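This picture shows only the empty rack at (270,210). I'll check the plates in the top view instead.

```bash
python3 -c "
from h import *
d=snap('top','t10');tart(d,.006)
cv2.imwrite('pics/t10c.png',cv2.resize(d['img'][100:260,90:350,::-1],None,fx=3,fy=3,interpolation=cv2.INTER_CUBIC))"
```

```text
px [169. 145.] mid [0.5925 0.3674] rect [0.5923 0.3671] [0.0598 0.0593] 73.0
px [234. 151.] mid [0.5784 0.1928] rect [0.5784 0.1927] [0.055  0.0537] 0.3
px [168. 173.] mid [0.5173 0.3653] rect [0.5178 0.3657] [0.0607 0.0572] 46.9
px [115. 179.] mid [0.4981 0.5054] rect [0.4981 0.5053] [0.0588 0.0582] 84.5
px [166. 200.] mid [0.4442 0.3654] rect [0.4439 0.3652] [0.0594 0.0596] 3.3
px [116. 227.] mid [0.3709 0.4909] rect [0.3709 0.4912] [0.0575 0.0584] 86.3
px [167. 255.] mid [0.3024 0.3542] rect [0.3024 0.3542] [0.0564 0.0595] 1.6
```

View pics/t10c.png

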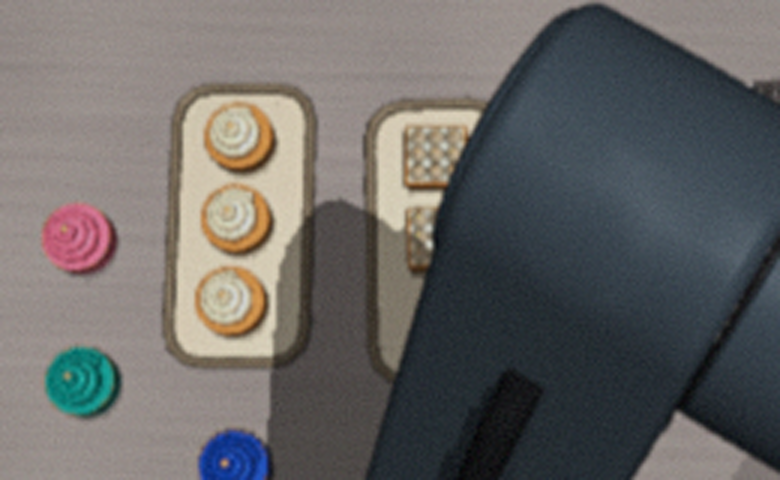

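The crop shows three rounds in line, with both squares partly visible. The arm hides the boat plate, so I'll move it aside.

Call:
{"op": "move_arm", "data": {"rows": [[0,0,0,-20,0,0,0],[0,0,0,-55,0,0,0],[0,0,0,-90,0,0,0],[0,0,0,-125,0,0,0],[0,0,0,-160,0,0,0],[0,0,0,-195,0,0,0],[0,0,0,-225,0,0,0],[0,0,0,-245,0,0,0],[0,0,0,-250,0,0,0],[0,0,0,-250,0,0,0]]}}

```text
t: 36.72
tcp_pos: [0.5554, -0.435, 0.238]
tool_rot: [0.688, 0.726, 0.0, -0.001]
force: [0.6, -0.2, -0.1]
finger_gap: 1.0
gripper_force: 0.0
```

```bash
python3 -c "
from h import *
d=snap('top','t11');tart(d,.006);plate(d,.527,.02,2.4)
cv2.imwrite('pics/t11c.png',cv2.resize(d['img'][100:260,90:350,::-1],None,fx=3,fy=3,interpolation=cv2.INTER_CUBIC))"
```

```text
px [169. 145.] mid [0.593  0.3678] rect [0.5923 0.3675] [0.0604 0.0588] 29.7
px [235. 152.] mid [0.5788 0.1924] rect [0.5789 0.1924] [0.0556 0.0542] 2.2
px [168. 173.] mid [0.5174 0.3657] rect [0.5177 0.3656] [0.0609 0.0573] 46.6
px [299. 173.] mid [0.5262 0.0216] rect [0.526  0.0216] [0.0376 0.0846] 2.6
px [115. 179.] mid [0.4978 0.5048] rect [0.4975 0.5049] [0.0592 0.0586] 46.9
px [236. 179.] mid [0.5048 0.1878] rect [0.5047 0.1874] [0.0559 0.0542] 4.4
px [166. 200.] mid [0.4442 0.3647] rect [0.4442 0.3646] [0.0586 0.0599] 1.6
px [300. 200.] mid [0.4554 0.018 ] rect [0.4544 0.0183] [0.0391 0.083 ] 6.7
px [116. 227.] mid [0.3706 0.4911] rect [0.3712 0.4909] [0.0595 0.0581] 67.2
px [167. 255.] mid [0.3024 0.354 ] rect [0.3024 0.3539] [0.0565 0.0598] 1.1
side 1 230 yaw 2.12 y at 0: 61.2 span -0.099 0.1 sd 0.0028
end 1 87 x 122.7
side -1 189 yaw 2.12 y at 0: -58.2 span -0.074 0.099 sd 0.0027
end -1 45 x -124.4
```

View pics/t11c.png

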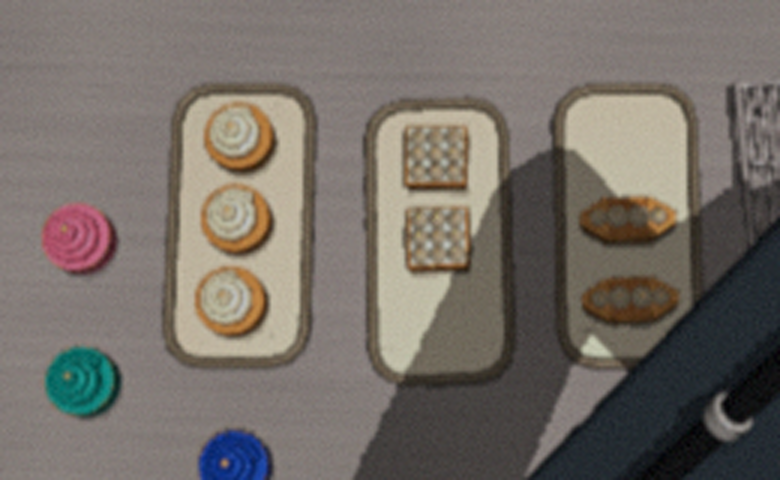

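All the tartlets stand on the middle lines of their plates: rounds in crop column 235, squares in column 437 and boats in column 628. The shown ones haven't moved, and the boats are parallel.

```bash
python3 -c "
from station import order
print(order.sign_off())"
```

```text
the job is handed in; nothing more can be done
None
```

All four tartlets are on their matching plates in straight rows, flat and clear of each other and the rims; the already-shown tartlets did not move, and the job was handed in at about 37 s of the 115 s allowed.

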